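# Gauge the probe sleeves and sort them

## Task

Two aluminium sleeves for the grain probe stand on the counter, alike outside but one with a wide bore and one with a narrow bore. Slide the one that fits over the upright gauge pin down the pin until it sits fully home on the gauge's base, and leave it there; put the other one, which is too tight for the pin, inside the shallow wooden reject tray.

Things in the scene. Friction and masses are not known exactly. Their poses are not given: they have to be found in the camera images.
- open_center (a point): centre (half-way up, on the axis) of the plain aluminium sleeve with the wide bore, a tube standing upright on the counter: outside diameter 48 mm, height 50 mm, through bore 36 mm (wall 6 mm), about 110 g. It fits over the gauge pin with 6 mm to spare all round. z is its axis.
- tight_center (a point): centre (half-way up, on the axis) of the plain aluminium sleeve with the narrow bore, standing upright on the counter: outside diameter 48 mm, height 50 mm, through bore 14 mm (wall 17 mm), about 220 g. It does not go over the gauge pin. z is its axis. A small brass weight without a bore, 32 mm wide, stands between the two sleeves and is not part of the job.
- gauge: the pin gauge, fixed to the counter: a dark steel disc of 100 mm diameter and 15 mm thickness with an upright steel pin in its middle. The pin is 24 mm in diameter and rises 60 mm above the disc (its top is 75 mm above the counter); its uppermost 15 mm taper to 10 mm diameter. Origin at the centre of the disc's underside, on the counter and on the pin's axis; z points up along the pin.
- tray: the reject tray, fixed to the counter: a shallow square open wooden box, 160 x 160 mm outside, 150 x 150 mm inside, walls 5 mm thick, rim 28 mm above the counter, floor 5 mm thick. Origin at the centre of its underside; x and y run along its sides, z up.
Not all that is in view belongs to the job. What is shaped like the part that bears tight_center but green is not meant.

How it is judged (in metres and radians):
At the end, for the whole second after the job is handed in: The wide-bored sleeve is on the gauge pin: axes within 12 mm and 10 degrees, lower end at most 8 mm above the disc. The narrow-bored sleeve is inside the reject tray: centre within 62 mm of its middle along each side, less than 45 mm above the counter (horizontal distance between open_center and gauge below 0.012 m and z of open_center in the frame of gauge below 0.048 m and angle between the z axis of open_center and the z axis of gauge, either way round below 0.175 rad and x of tight_center in the frame of tray between -0.062 and 0.062 m and y of tight_center in the frame of tray between -0.062 and 0.062 m and z of tight_center in the frame of tray below 0.045 m); the robot touches nothing.
It also fails if it takes over 72 s, if anything falls off the work surface, if the arm or the gripper's body presses on something with over 40 N, if the wrist force passes 120 N, or if a joint passes its speed limit or range.

## Robot

A 7-joint arm with a two-finger parallel gripper is mounted at the origin on the work surface. World frame = base frame: x ahead of the robot, y to its left, z up, the work surface at z = 0. Lengths are in m, angles in degrees, forces in N, time in s.
With the tool pointing down it reaches from about 0.425 to 0.875 m from the base axis. Payload 4.7 kg.
Tool frame: the origin (TCP) lies at the very end of the fingers, on their centre line; the grasp point (between the pads) lies env.grip_point_offset behind it (env.grip_point_offset is the distance from the TCP to the grasp point, in m); z points along the fingers, y is the direction in which the jaws open and shut (so a half turn about z gives the same grasp; the last joint's range is limited). The gripper opens to 87 mm and grips with 3 to 60 N. Pads are 19 mm wide; open, the fingers measure 117 mm over their backs; the gripper's body (75 mm by 190 mm) begins 51 mm behind the grasp point.
Start: joints at [75.35, 18.392, -4.016, 83.108, 1.295, 78.541, -3.26], TCP at [0.173, -0.627, 0.223] pointing down, gripper open.
Joint ranges: [-163.93, 163.93], [-17.29, 119.83], [-79.2, 71.16], [3.27, 140.29], [-89.18, 269.18], [5.43, 117.66], [-154.24, 154.24]. Speed limits (degrees/s): [147.25, 147.25, 180, 180, 180, 180, 180].

## Interface

Orientations are given as [roll, pitch, yaw] about the fixed x, y, z axes, in that order (R = Rz(yaw) Ry(pitch) Rx(roll)).
In Python, from cell import env gives the robot as it stands.
- The arm moves only by the tool send_rows, never from a script. Its argument "plan" is a list of rows, each a list of 7 numbers: the finger opening in mm, from 0 to 87, then the shift along the tool's x, y, z in mm, then the turn, a rotation vector about the tool's x, y, z in rad. A call has 1 to 12 rows; each row shifts and turns the commanded pose from where the row before left it, along the tool's axes as they then stand; what a row does not reach is not made up. A row lasts 1/10 s, in which the tool goes at most 50 mm and 8.59 degrees, less where a joint would pass 70% of its speed; a pose out of reach is approached as far as the arm can. A call is refused whole if a number of a shift passes 50 or a number of a turn 0.15, either way. A call with a gripper value outside its range is refused whole. The fingers move at their own pace and stop on an object; "grip_force" is the grip in N (left out, the last holds). Time passes only in rows, so rows that do not move let the fingers close. It gives the time, the measured TCP pose, the force and the opening at its end, in the units of the state.
- env.get_obs(): the state, without advancing time (a new reading comes with each control period).
- env.read_camera(name): name is "side" or "top"; returns the picture (400x640x3 uint8, red, green, blue); there is no depth.
- env.get_calibration(name): a dict with "fx", "fy", "cx", "cy" (pixels), "extrinsics" (4x4, takes a point from camera to world coordinates). Camera axes: x right, y down, z forward; pixel columns grow to the right and rows downward; lengths in m; the calibration is good to about 2 mm. A picture is of the moment at which its call begins. get_calibration takes no time and is no camera call.
- env.sign_off(): hands the job in, once; it reports no verdict.
Trained networks look in the newest picture that a camera, given by its name, has taken for a name from the list of things; names that differ only in an ending like _2 or _b are one class to them, and where a whole thing is asked for, a point or a joint stands for the part that bears it (a point fixed in the world has none). Each returns a list of dicts, best first, with "confidence" (0 to 1); they miss things now and then, are a little off and sometimes report something else, mostly with a low value. They report only what shows in the picture. A call takes as long as a camera call. They do not tell look-alikes from the thing itself.
- env.regions_of(camera, query): "region" (400x640 bool, what is visible of it) and "rect" ([left, top, right, bottom] in pixels, round what is visible of it).
The state is a dict: "time_s": time; "qpos": joint angles; "joint_velocities": joint speeds; "effort": joint torques, N m; "tool_pos": TCP position; "tool_rot": TCP orientation; "force": force on the tool from outside, world axes, zero at the start; "wrist_torque": the same for the moment, N m; "grip_width": finger opening in m.
Only numpy, scipy, OpenCV 4.12 (cv2) and the standard library are available. Lean on these libraries where they do the work, as an engineer would, in place of code of your own. Each camera call takes 0.05 s, during which the arm holds its last target. There are 200 camera calls.

## Working session

There is one attempt and no reset: what is moved stays moved. The work goes in short steps, Python scripts to look and compute and a tool call to move; the robot and the scene stay as the last step left them, time stands still between calls to the robot, and variables do not carry over. Pictures are saved under pics/ and viewed, about 8 in all and at most 12, crops included, and the job is handed in when it is done.

Besides the shell and the picture viewer there is one more tool, called as name([rows], argument=value, ...), one row to a line, values as JSON. send_rows: Moves the arm, as the interface text tells. Its arguments: {"type":"object","properties":{"plan":{"type":"array"},"grip_force":{"type":"number"}},"required":["plan"]}

```bash
mkdir -p pics; ls; cat > h.py <<'E'
import numpy as np, cv2
from cell import env
from scipy.spatial.transform import Rotation as R
def snap(c,n,crop=None,s=1):
    im=env.read_camera(c)
    o=im if crop is None else im[crop[1]:crop[3],crop[0]:crop[2]]
    if s!=1:o=cv2.resize(o,None,fx=s,fy=s,interpolation=cv2.INTER_CUBIC)
    cv2.imwrite('pics/'+n,o[:,:,::-1]); return im
def pix2w(c,u,v,z):
    k=env.get_calibration(c);E=np.array(k['extrinsics'])
    d=E[:3,:3]@np.array([(u-k['cx'])/k['fx'],(v-k['cy'])/k['fy'],1]);o=E[:3,3]
    return o+d*(z-o[2])/d[2]
def w2pix(c,p):
    k=env.get_calibration(c);E=np.linalg.inv(np.array(k['extrinsics']))
    q=E[:3,:3]@np.array(p)+E[:3,3]
    return np.array([k['fx']*q[0]/q[2]+k['cx'],k['fy']*q[1]/q[2]+k['cy']])
E
python3 - <<'E'
from h import *
o=env.get_obs();print(o['time_s'],o['tool_pos'],o['tool_rot'],o['force'],env.grip_point_offset)
a=snap('top','t0.png');b=snap('side','s0.png')
cv2.imwrite('pics/both.png',np.vstack([a,b])[:,:,::-1])
for c in('top','side'):
    print(c,np.array(env.get_calibration(c)['extrinsics']).round(3).tolist(), env.get_calibration(c)['fx'])
    for q in('open_center','tight_center','gauge','tray'):
        for r in env.regions_of(c,q):
            g=r['region'];v,u=np.nonzero(g);print(c,q,round(r['confidence'],2),r['rect'],u.mean().round(1),v.mean().round(1))
E
```

```text
pics
0.0 [ 0.1730881  -0.62596971  0.22150674] [-1.79895180e+02  5.55431438e-03  1.54645519e+01] [ 0.32017676 -0.33801097 -0.15974388] 0.0187
top [[-0.029, -0.996, 0.081, 0.418], [-1.0, 0.028, -0.013, 0.01], [0.011, -0.082, -0.997, 1.183], [0.0, 0.0, 0.0, 1.0]] 471.75105797017295
top open_center 0.71 [304.7, 132.5, 325.0, 153.7] 315.2 143.1
top tight_center 0.8 [305.8, 214.0, 327.6, 235.3] 315.3 225.1
top tight_center 0.75 [324.5, 255.0, 345.8, 275.3] 335.6 264.8
top gauge 0.71 [399.7, 173.6, 444.5, 210.4] 422.2 190.7
top tray 0.85 [187.3, 149.5, 264.5, 222.4] 224.4 185.3
side [[-0.779, -0.475, 0.409, 0.158], [-0.626, 0.573, -0.528, 0.422], [0.016, -0.668, -0.744, 0.655], [0.0, 0.0, 0.0, 1.0]] 412.25951604744233
side open_center 0.77 [247.3, 166.4, 267.5, 199.0] 256.9 181.8
side tight_center 0.97 [369.1, 225.0, 398.6, 263.4] 385.5 242.0
side tight_center 0.76 [317.7, 214.9, 345.0, 250.9] 331.2 230.7
side gauge 0.73 [245.6, 168.4, 271.1, 195.9] 256.7 181.5
side gauge 0.58 [352.5, 124.0, 396.0, 167.7] 374.0 149.5
side tray 0.8 [143.9, 228.0, 269.7, 345.6] 207.3 283.8
```

View pics/t0.png

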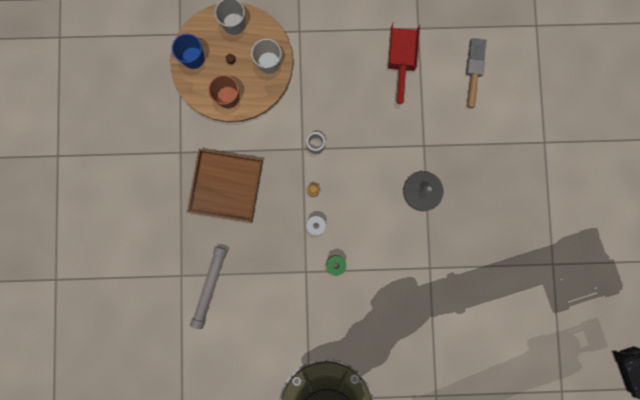

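View pics/s0.png

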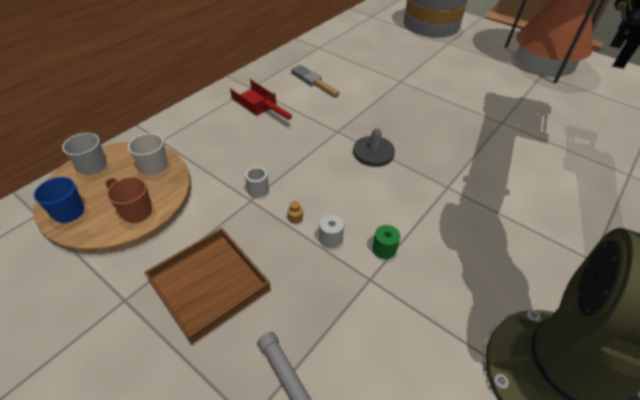

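Top view: the wide sleeve is at (315,143), the brass weight at (313,190), the narrow aluminium sleeve at (316,226), the green look-alike at (336,265), the gauge at (423,190) and the tray at (226,186). The side view agrees: wide (257,182), brass (295,212), narrow (331,231), green (386,242). The aluminium piece with the small hole is the tight sleeve, and the one with the large hole is the open sleeve. I'll confirm this in one crop and work out the positions.

```bash
python3 - <<'E'
from h import *
from scipy.optimize import least_squares
t=env.read_camera('top');s=env.read_camera('side')
cv2.imwrite('pics/c1.png',np.hstack([cv2.resize(t[125:285,290:350],None,fx=3.5,fy=3.5,interpolation=2),cv2.resize(s[150:270,235:405],(560,560*120//170),interpolation=2) if 0 else cv2.resize(s[140:280,280-45:405],(560,560),interpolation=2)])[:,:,::-1])
# silhouette fit: cylinder projected bounding box vs rect, both cameras
def cyl(c,x,y,r,z0,z1):
    a=np.linspace(0,2*np.pi,40)
    P=np.array([w2pix(c,[x+r*np.cos(k),y+r*np.sin(k),z]) for k in a for z in(z0,z1)])
    return np.r_[P.min(0),P.max(0)]
def fit(rs,r,h,p0):
    for cs in (list(rs),*[[c] for c in rs]):
        f=least_squares(lambda p:np.concatenate([cyl(c,*p,r,0,h)-np.array(rs[c]) for c in cs]),p0)
        print(cs,f.x.round(4),np.abs(f.fun).max().round(1))
R_={}
for c in('top','side'):
    for q in('open_center','tight_center','gauge','tray'):
        for r in env.regions_of(c,q): R_.setdefault((c,q),[]).append(r)
pick=lambda c,q,u:min(R_[c,q],key=lambda r:abs((r['rect'][0]+r['rect'][2])/2-u))['rect']
print('open');fit({'top':pick('top','open_center',315),'side':pick('side','open_center',257)},.024,.05,pix2w('top',315,143,.03)[:2])
print('tight');fit({'top':pick('top','tight_center',316),'side':pick('side','tight_center',331)},.024,.05,pix2w('top',316,226,.03)[:2])
print('gauge',pix2w('top',423,190.5,.012),[r['rect'] for r in R_['top','gauge']])
# disc fits by dark colour
for c,(u0,v0,u1,v1) in {'top':(395,165,450,215),'side':(345,135,405,175)}.items():
    im={'top':t,'side':s}[c][v0:v1,u0:u1].max(2);m=(im<95).astype('u1')
    k=cv2.findContours(m,0,1)[0];k=max(k,key=cv2.contourArea);x,y,w,h=cv2.boundingRect(k);e=cv2.fitEllipse(cv2.convexHull(k))
    print(c,'disc bbox',x+u0,y+v0,x+w+u0,y+h+v0,'ell',e[0][0]+u0,e[0][1]+v0,pix2w(c,e[0][0]+u0+.5,e[0][1]+v0+.5,.010))
for c in('top','side'):
    g=max(R_[c,'tray'],key=lambda r:r['confidence'])['region'].astype('u1')
    k=max(cv2.findContours(g,0,1)[0],key=cv2.contourArea);q=cv2.minAreaRect(k);ap=cv2.approxPolyDP(k,8,True)[:,0]
    print('tray',c,[pix2w(c,*p,.028)[:2].round(3).tolist() for p in ap], pix2w(c,*np.mean([p for p in ap],0),.028).round(3))
for n,u,v,z in(('brass',313.5,189.5,.02),('green',336,265,.04)):print(n,pix2w('top',u,v,z).round(3))
E
```

```text
open
['top', 'side'] [0.6445 0.0042] 4.2
['top'] [0.648  0.0031] 1.0Traceback (most recent call last):
  File "<stdin>", line 19, in <module>
  File "<stdin>", line 12, in fit
    return func(*args, **kwargs)
    result = trf(vector_fun.fun, vector_fun.jac, x0, f0, J0, lb, ub, ftol, xtol,
                 gtol, max_nfev, x_scale, loss_function, tr_solver,
                 tr_options.copy(), verbose, callback=callback_wrapped)
    return trf_no_bounds(
        fun, jac, x0, f0, J0, ftol, xtol, gtol, max_nfev, x_scale,
        loss_function, tr_solver, tr_options, verbose, callback=callback)
    J = jac(x)
    self._update_jac()
    ~~~~~~~~~~~~~~~~^^
    self.J = self.jac_wrapped(xp_copy(self.x), f0=self.f)
             ~~~~~~~~~~~~~~~~^^^^^^^^^^^^^^^^^^^^^^^^^^^^
    J, dct = approx_derivative(
             ~~~~~~~~~~~~~~~~~^
        self.fun,
        ^^^^^^^^^
    ...<2 lines>...
        **self.finite_diff_options,
        ^^^^^^^^^^^^^^^^^^^^^^^^^^^
    )
    ^
    J, _nfev = _dense_difference(fun_wrapped, x0, f0, h,
               ~~~~~~~~~~~~~~~~~^^^^^^^^^^^^^^^^^^^^^^^^
                             use_one_sided, method,
                             ^^^^^^^^^^^^^^^^^^^^^^
                             mf)
                             ^^^
    df = [f_eval - f0 for f_eval in f_evals]
                                    ^^^^^^^
    f = np.atleast_1d(self.fun(x, *self.args, **self.kwargs))
                      ~~~~~~~~^^^^^^^^^^^^^^^^^^^^^^^^^^^^^^
    return np.atleast_1d(self.fun(x))
                         ~~~~~~~~^^^
    return self.f(x, *self.args, **self.kwargs)
           ~~~~~~^^^^^^^^^^^^^^^^^^^^^^^^^^^^^^
  File "<stdin>", line 12, in <lambda>
  File "<stdin>", line 8, in cyl
  File "h.py", line 14, in w2pix
    k=env.get_calibration(c);E=np.linalg.inv(np.array(k['extrinsics']))
ValueError: time passes only in moves, steps and waits
```

View pics/c1.png

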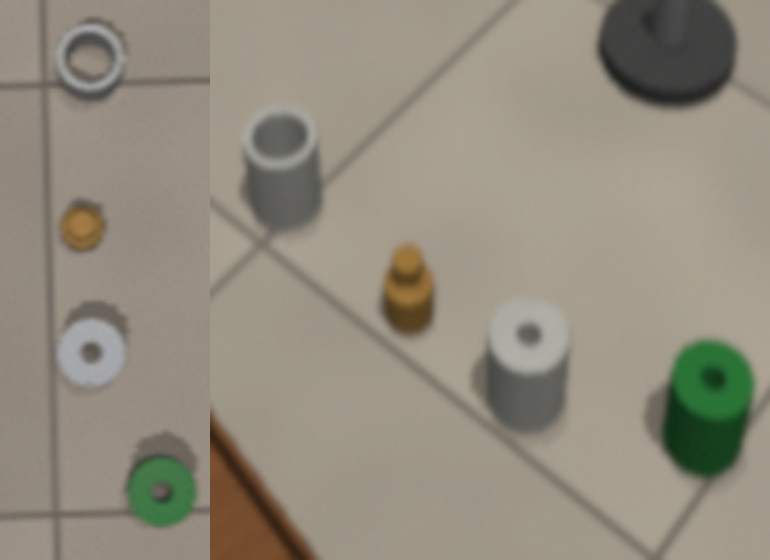

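The crop confirms it: the wide-bore ring is at crop (91,58), which is top (316,142). The narrow-bore aluminium sleeve is at crop (91,352), which is top (316,226). The green one is the decoy.

```bash
cat >> h.py <<'E'
_K={}
def K(c):
    if c not in _K:_K[c]=env.get_calibration(c)
    return _K[c]
def pix2w(c,u,v,z):
    k=K(c);E=np.array(k['extrinsics'])
    d=E[:3,:3]@np.array([(u-k['cx'])/k['fx'],(v-k['cy'])/k['fy'],1]);o=E[:3,3]
    return o+d*(z-o[2])/d[2]
def w2pix(c,p):
    k=K(c);E=np.linalg.inv(np.array(k['extrinsics']))
    q=E[:3,:3]@np.array(p)+E[:3,3]
    return np.array([k['fx']*q[0]/q[2]+k['cx'],k['fy']*q[1]/q[2]+k['cy']])
from scipy.optimize import least_squares
def cyl(c,x,y,r,z0,z1):
    a=np.linspace(0,2*np.pi,40)
    P=np.array([w2pix(c,[x+r*np.cos(k),y+r*np.sin(k),z]) for k in a for z in(z0,z1)])
    return np.r_[P.min(0),P.max(0)]
def fit(rs,r,h,p0,z0=0):
    for cs in (list(rs),*[[c] for c in rs]):
        f=least_squares(lambda p:np.concatenate([cyl(c,*p,r,z0,z0+h)-np.array(rs[c]) for c in cs]),p0)
        print(cs,f.x.round(4),np.abs(f.fun).max().round(1))
E
python3 - <<'E'
from h import *
t=env.read_camera('top');s=env.read_camera('side')
R_={}
for c in('top','side'):
    for q in('open_center','tight_center','gauge','tray'):
        for r in env.regions_of(c,q): R_.setdefault((c,q),[]).append(r)
pick=lambda c,q,u:min(R_[c,q],key=lambda r:abs((r['rect'][0]+r['rect'][2])/2-u))['rect']
print('open');fit({'top':pick('top','open_center',315),'side':pick('side','open_center',257)},.024,.05,pix2w('top',315,143,.03)[:2])
print('tight');fit({'top':pick('top','tight_center',316),'side':pick('side','tight_center',331)},.024,.05,pix2w('top',316,226,.03)[:2])
print('hand: open',pix2w('top',316,141.6,.05).round(4),pix2w('side',235+68*170/560,140+137/4,.05).round(4),'tight',pix2w('top',316,225.6,.05).round(4),pix2w('side',235+(528-210)*170/560,140+335/4,.05).round(4))
for c,(u0,v0,u1,v1) in {'top':(395,165,450,215),'side':(345,135,405,175)}.items():
    im={'top':t,'side':s}[c][v0:v1,u0:u1].max(2);m=(im<95).astype('u1')
    k=cv2.findContours(m,0,1)[0];k=max(k,key=cv2.contourArea);x,y,w,h=cv2.boundingRect(k);e=cv2.fitEllipse(cv2.convexHull(k))
    b=[x+u0-.5,y+v0-.5,x+w+u0-.5,y+h+v0-.5];print(c,'disc',b,e[0][0]+u0,e[0][1]+v0)
    if c=='top':fit({c:b},.05,.015,pix2w(c,422,191,.01)[:2])
    else: print(pix2w(c,e[0][0]+u0,e[0][1]+v0,.008).round(4))
for c in('top','side'):
    g=max(R_[c,'tray'],key=lambda r:r['confidence'])['region'].astype('u1')
    k=max(cv2.findContours(g,0,1)[0],key=cv2.contourArea);ap=cv2.approxPolyDP(k,8,True)[:,0].astype(float)
    print('tray',c,[pix2w(c,*p,.028)[:2].round(3).tolist() for p in ap], pix2w(c,*ap.mean(0),.028).round(3))
for n,u,v,z in(('brass',313.5,189.5,.02),('green',336.5,265,.05),('pin tip',426,187,.075)):print(n,pix2w('top',u,v,z).round(3))
cv2.imwrite('pics/c2.png',np.hstack([cv2.resize(t[160:220,392:452],(500,500),interpolation=2)])[:,:,::-1])
E
```

```text
open
['top', 'side'] [0.6479 0.0025] 2.4
['top'] [ 0.6464 -0.0032] 0.4
['side'] [0.6472 0.0084] 0.7
tightTraceback (most recent call last):
  File "<stdin>", line 9, in <module>
  File "<stdin>", line 7, in <lambda>
KeyError: ('top', 'tight_center')
```

```bash
cat > m.py <<'E'
from h import *
t=env.read_camera('top');s=env.read_camera('side')
print('hand: open',pix2w('top',315.7,141.3,.05).round(4),pix2w('side',235+68*170/560,140+137/4,.05).round(4),'tight',pix2w('top',315.6,225.3,.05).round(4),pix2w('side',235+(528-210)*170/560,140+335/4,.05).round(4))
for c,(u0,v0,u1,v1) in {'top':(395,165,450,215),'side':(345,135,405,175)}.items():
    im={'top':t,'side':s}[c][v0:v1,u0:u1].max(2);m=(im<95).astype('u1')
    k=cv2.findContours(m,0,1)[0];k=max(k,key=cv2.contourArea);x,y,w,h=cv2.boundingRect(k);e=cv2.fitEllipse(cv2.convexHull(k))
    b=[x+u0-.5,y+v0-.5,x+w+u0-.5,y+h+v0-.5];print(c,'disc',b,e[0][0]+u0,e[0][1]+v0)
    if c=='top':fit({c:b},.05,.015,pix2w(c,422,191,.01)[:2])
    else: print(pix2w(c,e[0][0]+u0,e[0][1]+v0,.008).round(4))
for c in('top','side'):
    L=env.regions_of(c,'tray')
    if not L: continue
    g=max(L,key=lambda r:r['confidence'])['region'].astype('u1')
    k=max(cv2.findContours(g,0,1)[0],key=cv2.contourArea);ap=cv2.approxPolyDP(k,8,True)[:,0].astype(float)
    print('tray',c,[pix2w(c,*p,.028)[:2].round(3).tolist() for p in ap], pix2w(c,*ap.mean(0),.028).round(3))
for n,u,v,z in(('brass',313.5,189.5,.02),('green',336,265,.05),('pin tip',426,187,.075)):print(n,pix2w('top',u,v,z).round(3))
cv2.imwrite('pics/c2.png',np.hstack([cv2.resize(t[160:220,392:452],(400,400),interpolation=2),cv2.resize(s[125:175,350:400],(400,400),interpolation=2)])[:,:,::-1])
E
python3 m.py
```

```text
hand: open [0.6457 0.004  0.05  ] [0.6468 0.0087 0.05  ] tight [0.4418 0.0101 0.05  ] [0.4414 0.0136 0.05  ]
top disc [402.5, 170.5, 442.5, 210.5] 422.58392333984375 190.60549354553223
['top'] [ 0.5218 -0.26  ] 0.5
['top'] [ 0.5218 -0.26  ] 0.5
side disc [352.5, 134.5, 393.5, 166.5] 373.61309814453125 150.72862339019775
[ 0.5211 -0.2586  0.008 ]
tray top [[0.639, 0.293], [0.486, 0.326], [0.455, 0.168], [0.607, 0.138]] [0.546 0.231 0.028]
tray side [[0.61, 0.144], [0.639, 0.297], [0.473, 0.331], [0.444, 0.183]] [0.537 0.243 0.028]
brass [0.531 0.013 0.02 ]
green [ 0.346 -0.036  0.05 ]
pin tip [ 0.524 -0.254  0.075]
```

View pics/c2.png

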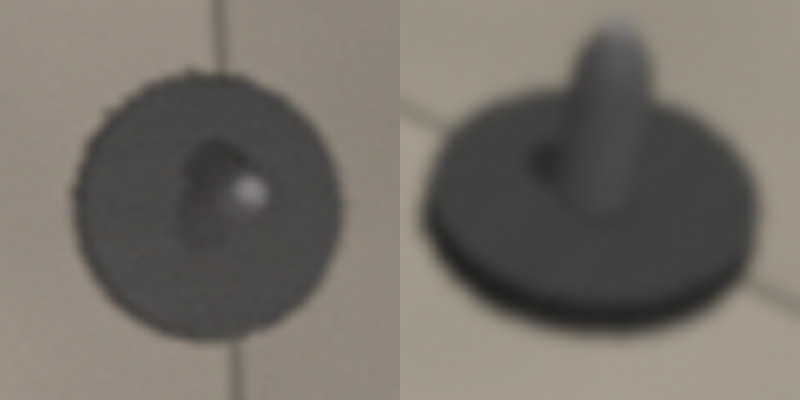

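Pin tip and disc agree on the gauge at about (0.521, -0.260). The wide sleeve is at (0.646, 0.006), the narrow one at (0.4415, 0.012) and the tray at (0.546, 0.231). I'll turn the tool to yaw 0 and move to the wide sleeve.

send_rows([
  [80,0,0,0,0,0,0.135],
  [80,0,0,0,0,0,0.135],
  [80,24,-32,0,0,0,0],
  [80,24,-32,0,0,0,0],
  [80,24,-32,0,0,0,0],
  [80,24,-32,0,0,0,0],
  [80,24,-32,0,0,0,0],
  [80,24,-32,0,0,0,0],
  [80,24,-32,0,0,0,0],
  [80,24,-32,0,0,0,0],
  [80,24,-32,0,0,0,0],
  [80,24,-32,0,0,0,0],
], grip_force=25)

```text
time_s: 2.9
tool_pos: [0.4141, -0.3052, 0.2229]
tool_rot: [180.0, -0.0, -0.0]
force: [-0.0, -1.7, 0.2]
grip_width: 0.0799
```

send_rows([
  [80,26,-34.5,0,0,0,0],
  [80,26,-34.5,0,0,0,0],
  [80,26,-34.5,0,0,0,0],
  [80,26,-34.5,0,0,0,0],
  [80,26,-34.5,0,0,0,0],
  [80,26,-34.5,0,0,0,0],
  [80,26,-34.5,0,0,0,0],
  [80,26,-34.5,0,0,0,0],
  [80,24,-35,0,0,0,0],
  [80,0,0,40,0,0,0],
  [80,0,0,40,0,0,0],
  [80,0,0,30,0,0,0],
])

```text
time_s: 4.1
tool_pos: [0.6445, 0.0047, 0.11]
tool_rot: [180.0, 0.1, 0.0]
force: [0.6, -0.2, -0.2]
grip_width: 0.08
```

```bash
python3 - <<'E'
from h import *
o=env.get_obs();print(o['time_s'],o['tool_pos'].round(4),o['qpos'][-1])
a=env.read_camera('top');b=env.read_camera('side')
print(w2pix('side',o['tool_pos']),w2pix('top',o['tool_pos']))
cv2.imwrite('pics/p1.png',np.hstack([cv2.resize(a[90:190,265:365],(400,400),interpolation=2),cv2.resize(b[120:220,205:305],(400,400),interpolation=2)])[:,:,::-1])
E
```

```text
4.1 [0.6445 0.0047 0.11  ] -102.7759620397285
[254.99076316 152.00161674] [315.41092087 136.66545768]
```

View pics/p1.png

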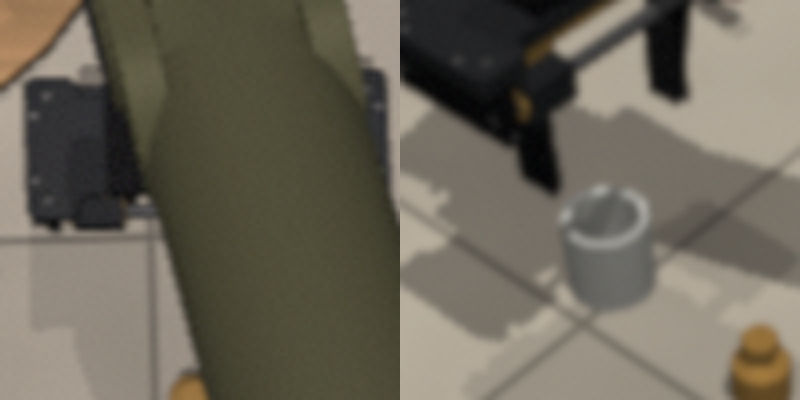

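The jaws straddle the sleeve, which shows at side pixel (256,173). Going down to grip it.

send_rows([
  [80,1.5,-2,25,0,0,0],
  [80,0,0,30,0,0,0],
  [80,0,0,30,0,0,0],
  [80,0,0,13,0,0,0],
  [80,0,0,0,0,0,0],
  [44,0,0,0,0,0,0],
  [44,0,0,0,0,0,0],
  [44,0,0,0,0,0,0],
  [44,0,0,0,0,0,0],
  [44,0,0,0,0,0,0],
  [44,0,0,0,0,0,0],
  [44,0,0,0,0,0,0],
])

```text
time_s: 5.4
tool_pos: [0.6472, 0.0068, 0.0152]
tool_rot: [-180.0, -0.0, -0.0]
force: [0.1, 0.6, 4.4]
grip_width: 0.0479
```

send_rows([
  [44,0,0,-35,0,0,0],
  [44,0,0,-40,0,0,0],
  [44,0,0,-40,0,0,0],
  [44,-15.7,33.4,0,0,0,0],
  [44,-15.7,33.4,0,0,0,0],
  [44,-15.7,33.4,0,0,0,0],
  [44,-15.7,33.4,0,0,0,0],
  [44,-15.7,33.4,0,0,0,0],
  [44,-15.7,33.4,0,0,0,0],
  [44,-15.7,33.4,0,0,0,0],
  [44,-15.7,33.4,0,0,0,0],
  [44,0,0,0,0,0,0],
])

```text
time_s: 6.6
tool_pos: [0.5169, -0.2683, 0.1285]
tool_rot: [179.8, 0.2, -0.6]
force: [-0.4, 0.2, -1.8]
grip_width: 0.048
```

```bash
python3 - <<'E'
from h import *
o=env.get_obs();print(o['time_s'],o['tool_pos'].round(4),o['grip_width'],o['force'])
a=env.read_camera('top');b=env.read_camera('side')
p=o['tool_pos']
print('sleeve top pred',w2pix('side',[p[0],p[1],p[2]+.035]),'bottom',w2pix('side',[p[0],p[1],p[2]-.015]))
cv2.imwrite('pics/p2.png',np.hstack([cv2.resize(a[140:240,370:470],(400,400),interpolation=2),cv2.resize(b[90:180,330:420],(400,400),interpolation=2)])[:,:,::-1])
E
```

```text
6.6 [ 0.5169 -0.2683  0.1285] 0.04801685643368788 [-0.44439518  0.24722686 -1.78190077]
sleeve top pred [386.30326571  93.27284194] bottom [383.1675747  112.88641773]
```

View pics/p2.png

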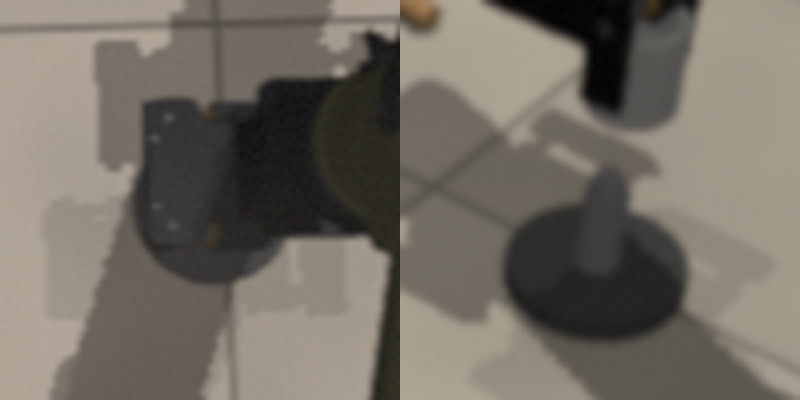

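send_rows([
  [44,0,0,0,0,0,0],
  [44,0,0,0,0,0,0],
  [44,0,0,0,0,0,0],
])

```text
time_s: 7.0
tool_pos: [0.5218, -0.2594, 0.1295]
tool_rot: [-180.0, 0.0, 0.1]
force: [0.1, -0.4, -1.8]
grip_width: 0.0479
```

```bash
python3 - <<'E'
from h import *
o=env.get_obs();p=o['tool_pos'];print(o['time_s'],p.round(4),o['tool_rot'])
b=env.read_camera('side')
im=cv2.resize(b[70:170,330:430],(600,600),interpolation=2)
def ring(x,y,z,r,col):
    for k in np.linspace(0,6.283,90):
        u,v=(w2pix('side',[x+r*np.cos(k),y+r*np.sin(k),z])-[330,70]+.5)*6;cv2.circle(im,(int(u),int(v)),0,col,-1)
ring(*p[:2],p[2]-.015,.024,(255,0,0)); ring(*p[:2],p[2]+.035,.024,(255,0,0))
ring(.5215,-.26,.015,.05,(0,255,0));ring(.5215,-.26,.060,.012,(0,255,0));ring(.5215,-.26,.075,.005,(0,255,0))
cv2.imwrite('pics/p3.png',im[:,:,::-1])
E
```

```text
7.0 [ 0.5218 -0.2594  0.1295] [-1.79985171e+02  3.62978778e-05  1.21839680e-01]
```

View pics/p3.png

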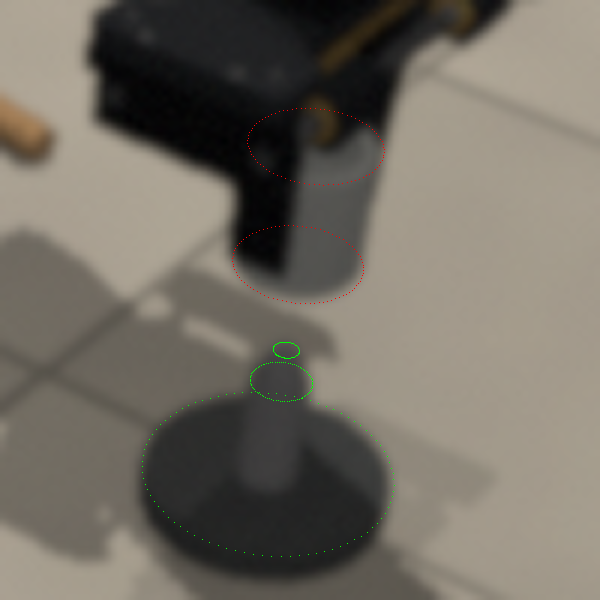

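Overlay: the red sleeve prediction and the green gauge prediction both match the picture within about 1–2 mm (bore clearance 6 mm). Lowering in stages.

send_rows([
  [44,0.8,-0.6,15,0,0,0],
  [44,0,0,15,0,0,0],
  [44,0,0,15,0,0,0],
  [44,0,0,10,0,0,0],
  [44,0,0,10,0,0,0],
  [44,0,0,0,0,0,0],
])

```text
time_s: 7.65
tool_pos: [0.5208, -0.2597, 0.0625]
tool_rot: [-179.9, 0.2, -0.0]
force: [0.2, 0.2, -0.7]
grip_width: 0.0478
```

send_rows([
  [44,0,0,10,0,0,0],
  [44,0,0,10,0,0,0],
  [44,0,0,8,0,0,0],
  [44,0,0,4,0,0,0],
  [44,0,0,0,0,0,0],
  [44,0,0,0,0,0,0],
  [44,0,0,0,0,0,0],
])

```text
time_s: 8.35
tool_pos: [0.5224, -0.2603, 0.033]
tool_rot: [180.0, -0.0, -0.0]
force: [0.2, 0.3, -2.0]
grip_width: 0.0479
```

send_rows([
  [44,0,0,1.5,0,0,0],
  [44,0,0,1,0,0,0],
  [44,0,0,0,0,0,0],
  [72,0,0,0,0,0,0],
  [72,0,0,0,0,0,0],
  [72,0,0,0,0,0,0],
  [72,0,0,0,0,0,0],
  [72,0,0,-20,0,0,0],
  [72,0,0,-40,0,0,0],
  [72,0,0,-40,0,0,0],
  [72,0,0,-20,0,0,0],
])

```text
time_s: 9.45
tool_pos: [0.5237, -0.2607, 0.154]
tool_rot: [179.8, -0.3, -0.0]
force: [1.0, -0.1, 0.6]
grip_width: 0.0722
```

send_rows([
  [80,-10.1,-34,0,0,0,0],
  [80,-10.1,-34,0,0,0,0],
  [80,-10.1,-34,0,0,0,0],
  [80,-10.1,-34,0,0,0,0],
  [80,-10.1,-34,0,0,0,0],
  [80,-10.1,-34,0,0,0,0],
  [80,-10.1,-34,0,0,0,0],
  [80,-10.1,-34,0,0,0,0],
  [80,0,0,30,0,0,0],
  [80,0,0,20,0,0,0],
  [80,0,0,0,0,0,0],
  [80,0,0,0,0,0,0],
])

```text
time_s: 10.65
tool_pos: [0.4413, 0.0119, 0.1004]
tool_rot: [-180.0, 0.0, -0.0]
force: [-0.1, 0.1, 0.5]
grip_width: 0.0796
```

```bash
python3 - <<'E'
from h import *
o=env.get_obs();p=o['tool_pos'];print(o['time_s'],p.round(4),o['tool_rot'])
a=env.read_camera('top');b=env.read_camera('side')
im=b.copy()
im=cv2.resize(b[165:275,280:390],(550,550),interpolation=2)
def ring(x,y,z,r,col):
    for k in np.linspace(0,6.283,90):
        u,v=(w2pix('side',[x+r*np.cos(k),y+r*np.sin(k),z])-[280,165]+.5)*5;cv2.circle(im,(int(u),int(v)),0,col,-1)
ring(p[0],p[1],.05,.024,(255,0,0)); ring(p[0],p[1],0,.024,(255,0,0))
cv2.imwrite('pics/p4.png',np.hstack([im,cv2.resize(b[120:175,350:395],(250,300),interpolation=2).repeat(1,0) if 0 else np.vstack([cv2.resize(b[115:175,345:405],(240,240),interpolation=2),cv2.resize(a[160:220,392:452],(240,240),interpolation=2),np.zeros((70,240,3),'u1')])])[:,:,::-1])
E
```

```text
10.65 [0.4413 0.0119 0.1004] [-1.79988290e+02  7.84047189e-03 -1.05670163e-02]
```

View pics/p4.png

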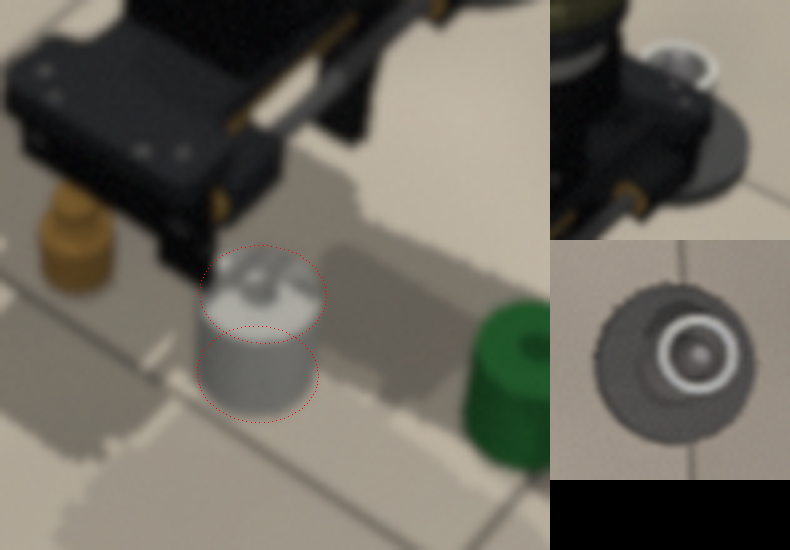

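The wide sleeve sits on the pin, with the pin tip visible inside the ring at top ~(429,188). The narrow sleeve lies under the open jaws and the red prediction matches it. Gripping it now.

send_rows([
  [80,0,0,25,0,0,0],
  [80,0,0,30,0,0,0],
  [80,0,0,25,0,0,0],
  [80,0,0,6,0,0,0],
  [80,0,0,0,0,0,0],
  [44,0,0,0,0,0,0],
  [44,0,0,0,0,0,0],
  [44,0,0,0,0,0,0],
  [44,0,0,0,0,0,0],
  [44,0,0,0,0,0,0],
  [44,0,0,0,0,0,0],
  [44,0,0,0,0,0,0],
], grip_force=35)

```text
time_s: 11.95
tool_pos: [0.4415, 0.0119, 0.0144]
tool_rot: [180.0, -0.0, -0.0]
force: [-0.9, 0.2, 4.8]
grip_width: 0.0474
```

send_rows([
  [44,0,0,-30,0,0,0],
  [44,0,0,-35,0,0,0],
  [44,0,0,-25,0,0,0],
  [44,14.6,-31.9,0,0,0,0],
  [44,14.6,-31.9,0,0,0,0],
  [44,14.6,-31.9,0,0,0,0],
  [44,14.6,-31.9,0,0,0,0],
  [44,14.6,-31.9,0,0,0,0],
  [44,14.6,-31.9,0,0,0,0],
  [44,14.6,-31.9,0,0,0,0],
  [44,0,0,0,0,0,0],
  [44,0,0,0,0,0,0],
])

```text
time_s: 13.15
tool_pos: [0.5426, 0.2358, 0.1029]
tool_rot: [180.0, 0.1, 0.1]
force: [0.5, -0.3, -2.1]
grip_width: 0.0474
```

```bash
python3 - <<'E'
from h import *
o=env.get_obs();p=o['tool_pos'];print(o['time_s'],p.round(4),o['tool_rot'].round(1),o['force'].round(1),o['grip_width'])
b=env.read_camera('side');x0,y0=100,170
im=cv2.resize(b[y0:y0+190,x0:x0+200],None,fx=3,fy=3,interpolation=2)
def ring(x,y,z,r,col):
    for k in np.linspace(0,6.283,90):
        u,v=(w2pix('side',[x+r*np.cos(k),y+r*np.sin(k),z])-[x0,y0]+.5)*3;cv2.circle(im,(int(u),int(v)),0,col,-1)
ring(p[0],p[1],.005,.024,(255,0,0))
for s in((p[0],p[1]-.058),(p[0],p[1]+.058)):ring(*s,.02,.003,(0,255,0))
cv2.imwrite('pics/p5.png',im[:,:,::-1])
E
```

```text
13.15 [0.5426 0.2358 0.1029] [1.8e+02 1.0e-01 1.0e-01] [ 0.5 -0.3 -2.1] 0.04738795433506527
```

View pics/p5.png

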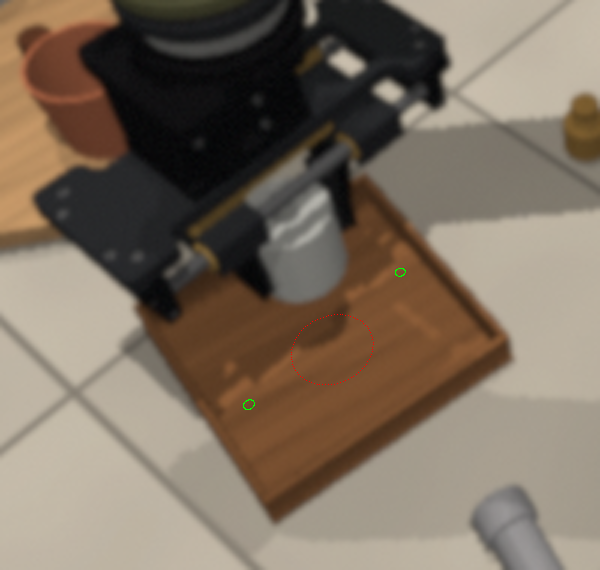

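The red landing ring lies in the middle of the tray floor and the finger-back positions (green) are clear of the walls. Lowering and releasing.

send_rows([
  [44,0,0,25,0,0,0],
  [44,0,0,25,0,0,0],
  [44,0,0,20,0,0,0],
  [44,0,0,11,0,0,0],
  [44,0,0,0,0,0,0],
  [44,0,0,1.5,0,0,0],
  [44,0,0,0,0,0,0],
])

```text
time_s: 13.9
tool_pos: [0.5443, 0.2352, 0.0226]
tool_rot: [-180.0, -0.1, -0.0]
force: [0.7, -0.0, -1.1]
grip_width: 0.0474
```

send_rows([
  [44,0,0,1.5,0,0,0],
  [44,0,0,0,0,0,0],
  [68,0,0,0,0,0,0],
  [68,0,0,0,0,0,0],
  [68,0,0,0,0,0,0],
  [68,0,0,0,0,0,0],
  [68,0,0,-20,0,0,0],
  [68,0,0,-40,0,0,0],
  [68,0,0,-40,0,0,0],
  [68,0,0,-40,0,0,0],
  [68,0,0,0,0,0,0],
])

```text
time_s: 15.0
tool_pos: [0.5467, 0.2374, 0.1663]
tool_rot: [-179.8, -0.6, -0.0]
force: [0.8, 1.0, 0.4]
grip_width: 0.0679
```

send_rows([
  [68,-15,40,0,0,0,0],
  [68,-15,40,0,0,0,0],
  [68,-10,40,0,0,0,0],
  [68,0,40,0,0,0,0],
  [68,0,0,0,0,0,0],
  [68,0,0,0,0,0,0],
])

```text
time_s: 15.6
tool_pos: [0.5034, 0.0741, 0.1598]
tool_rot: [180.0, 0.0, -0.2]
force: [-0.2, 0.2, -0.3]
grip_width: 0.0682
```

```bash
python3 - <<'E'
from h import *
o=env.get_obs();p=o['tool_pos'];print(o['time_s'],p.round(4),o['force'].round(1),o['grip_width'])
a=env.read_camera('top');b=env.read_camera('side')
cv2.imwrite('pics/p6.png',np.vstack([np.hstack([cv2.resize(a[140:230,180:270],(300,300),interpolation=2),cv2.resize(a[160:220,392:452],(300,300),interpolation=2)]),cv2.resize(b[100:350,100:600][:, :],(600,300),interpolation=2)])[:,:,::-1])
E
```

```text
15.6 [0.5034 0.0741 0.1598] [-0.2  0.2 -0.3] 0.06816781883471387
```

View pics/p6.png

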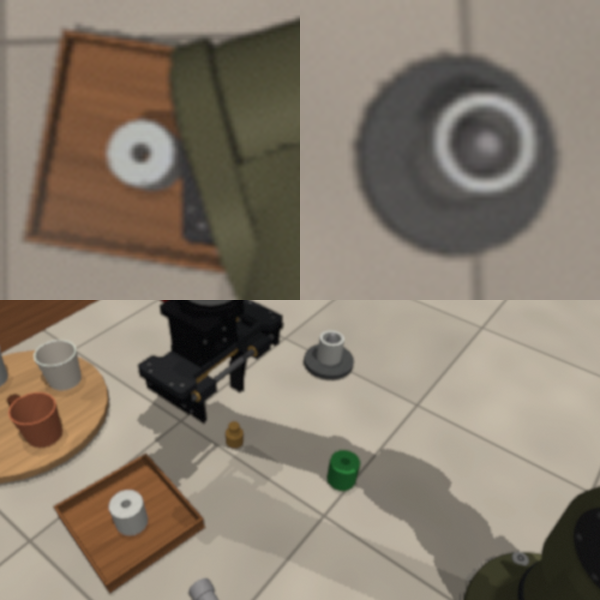

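Narrow sleeve: upright near the tray's middle (crop (141,153)). Wide sleeve: on the gauge with the pin inside its bore (crop (485,143)), flat on the disc in the side view. The arm is clear, so I'm handing in.

```bash
python3 -c "
from h import *
print(pix2w('top',428.4,188.2,.065).round(4),pix2w('top',221.8,185.4,.055).round(4))
print(env.sign_off())"
```

```text
[ 0.522  -0.2616  0.065 ] [0.5438 0.2322 0.055 ]
the job is handed in; nothing more can be done
None
```

The wide-bored sleeve is on the gauge pin, the narrow-bored one is in the reject tray, and the job was handed in at about 16 s of the 72 s allowed. `sign_off()` gave no verdict.

- **Wide sleeve:** the last top picture puts its axis at (0.522, -0.262), about 2 mm from the gauge estimate of (0.522, -0.260). In the side view it rests flat on the disc. I released it at disc height but did not measure the seat height separately.
- **Narrow sleeve:** it stands upright at about (0.544, 0.232), a few mm from the tray's middle.
- **Robot:** the gripper was empty, about 0.16 m above the counter and touching nothing. The green look-alike and the brass weight were not touched.

**Disagreements along the way:**
- The network boxes were noisy: the top and side fits for the wide sleeve differed by about 10 mm, and one tight-sleeve detection was missed. I used positions read from the pictures for both sleeves, and colour-segmented outlines for the gauge, instead.
- The two cameras' tray centres differed by about 15 mm. I aimed between them, well inside the 62 mm tolerance.

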